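# Kit the fittings and hold the lid ready over the tote

## Task

At the packing bench, put the three loose white fittings (the pipe clip ring with the small lug, the elbow and the domed end cap) into the open grey tote, leaving the lid where it lies until all three are in. Then pick the lid up by its handle, carry it across high enough to clear the standing cartons without touching them or the tote, and finish while holding it still just above the tote, level, centred and square with it, with a gap of about 15 mm between lid and rim so that the count can be checked before closing. The job ends with the lid still in the gripper, not put down or let go; leave the other things on the bench where they are.

Things in the scene. Friction and masses are not known exactly. Their poses are not given: they have to be found in the camera images.
- tote: Open grey plastic tote fixed to the bench, outside 140 (its x) x 210 (its y) x 80 mm high, walls and floor 5 mm thick. Origin: centre of its underside; z up.
- tote_rim (a point): Centre of the tote's mouth, at rim height, 80 mm above the bench.
- lid: Flat grey plastic lid, 150 (its x) x 220 (its y) x 6 mm, about 0.18 kg, lying flat on the bench. On its centre line a black bridge handle runs along its y: bar 90 mm long, 14 mm wide (x), its lower edge 24 mm and its top 42 mm above the lid's underside, on a 12 mm wide post at each end. Either way round is the same. Origin: centre of its underside; z up.
- ring: White plastic pipe clip lying flat: ring of outer diameter 52 mm, wall 7 mm, 26 mm high, with one block-shaped lug, 16 mm wide, that reaches to 36 mm from the centre along its +x. About 0.05 kg. Origin: ring centre, underside.
- ring_mid (a point): Centre of the pipe clip, at half its height.
- elbow: White plastic 90 degree pipe elbow lying flat, about 0.06 kg, 62 x 62 x 34 mm. Its two legs run along its +x and +y from a rounded corner at (-14, -14) mm; each leg ends in a collar of 34 mm diameter, between 9 and 31 mm along that axis, the leg between is 28 mm thick. Leg axes 17 mm above the underside. Origin: centre of the 62 mm square, underside.
- elbow_mid (a point): The elbow's origin raised to half its height.
- cap: White plastic domed end cap standing upright: 40 mm diameter, straight up to 30 mm, then tapering to the top at 38 mm; about 0.05 kg. Origin: centre of its underside.
- cap_mid (a point): Centre of the end cap, at half its height.
- carton_tall: Closed brown carton, bystander standing between lid and tote, 100 (x) x 70 (y) x 130 mm high. Origin: centre of its underside.
- carton_low: Closed brown carton, bystander standing between lid and tote, 100 (x) x 70 (y) x 85 mm high. Origin: centre of its underside.
- tape_roll: Bystander: roll of amber tape lying flat, 96 mm diameter, 46 mm high. Origin: centre of its underside.
- screwdriver: Bystander: screwdriver lying along its x. Origin: middle of its underside.
- cutter: Bystander: black box cutter lying along its x, 130 x 20 x 14 mm. Origin: centre of its underside.
- socket: Bystander, not one of the three fittings: straight white pipe sleeve standing upright, 42 mm diameter, 50 mm high, open at both ends. Origin: centre of its underside.
- jar: Bystander: jar with a lid, 60 mm diameter, 85 mm high. Origin: centre of its underside.

How it is judged:
By the outcome, as a careful person would: the job done as asked, in the order asked, and still so for the second after the job is handed in, while the arm keeps its last pose, push and grip.
It also fails if it takes over 72 s, if anything falls off the work surface, if the arm or the gripper's body presses on something with over 40 N, if the wrist force passes 120 N, or if a joint passes its speed limit or range.

## Robot

A 6-joint arm with a two-finger parallel gripper is mounted at the origin on the work surface. World frame = base frame: x ahead of the robot, y to its left, z up, the work surface at z = 0. Lengths are in m, angles in rad, forces in N, time in s.
With the tool pointing down it reaches from about 0.275 to 0.75 m from the base axis. Payload 10.2 kg.
Tool frame: the origin (TCP) lies at the very end of the fingers, on their centre line; the grasp point (between the pads) lies 19 mm behind it (arm.grip_depth is the distance from the TCP to the grasp point, in m); z points along the fingers, y is the direction in which the jaws open and shut (so a half turn about z gives the same grasp; the last joint's range is limited). The gripper opens to 88 mm and grips with 3 to 60 N. Pads are 18 mm wide; open, the fingers measure 123 mm over their backs; the gripper's body (75 mm by 187 mm) begins 45 mm behind the grasp point.
Start: joints at [1.093, 0.313, 1.498, -0, 1.331, -0.223], TCP at [0.132, 0.508, 0.239] pointing down, gripper open.
Joint ranges: [-2.94, 2.94], [-0.97, 2.17], [0.19, 2.56], [-1.23, 4.37], [0.02, 3.11], [-2.88, 2.88]. Speed limits (rad/s): [2.39, 2.39, 3.01, 3.14, 3.14, 3.14].

## Interface

Orientations are given as [roll, pitch, yaw] about the fixed x, y, z axes, in that order (R = Rz(yaw) Ry(pitch) Rx(roll)).
In Python, from station import arm gives the robot as it stands. The module is installed in compiled form; this text tells all that it offers. Calls block until the motion is done:
- arm.move_pose(position, orientation): joint-space move of the TCP to a pose.
- arm.move_straight(position, v=0.15, attitude=None, threshold=None): straight line of the TCP; attitude=None keeps the orientation; v is the mean speed in m/s. With threshold (N) it stops when the force on the tool has changed by that much, and returns True; else False.
- arm.goto_joints(angles): joint-space move.
- arm.open() and arm.grab(effort=None): open the fingers fully, or close them until they stop; effort is the grip in N (None keeps the last).
- arm.sleep(seconds).
- arm.inverse_kinematics(position, orientation): joint angles nearest the present ones, or None.
- arm.grab_frame(name): name is "scene" or "top" or "wrist"; returns a dict with "img" (480x640x3 uint8, blue, green, red), "fx", "fy", "cx", "cy" (pixels), "rvec" (rotation vector, rad) and "tvec" (3), from world to camera coordinates, as OpenCV has them; the wrist camera has in their place "mount" (4x4, takes a point from camera to tool coordinates, whose origin is the TCP and whose axes are the flange's). Camera axes: x right, y down, z forward; pixel columns grow to the right and rows downward; lengths in m; the calibration is good to about 2 mm. A picture is of the moment at which its call begins: read the wrist's pose just before it. There is no depth.
A pose or a line that the arm cannot do raises arm.MotionError and nothing moves.
- arm.sign_off(): hands the job in, once; it reports no verdict.
Trained networks look in the newest picture that a camera, given by its name, has taken for a name from the list of things; names that differ only in an ending like _2 or _b are one class to them, and where a whole thing is asked for, a point or a joint stands for the part that bears it (a point fixed in the world has none). Each returns a list of dicts, best first, with "score" (0 to 1); they miss things now and then, are a little off and sometimes report something else, mostly with a low value. They report only what shows in the picture. A call takes as long as a camera call.
- arm.search_frame(camera, name): "point" ([x, y, z] in m, in world coordinates, good to about 4 mm: the middle of the surface that is visible of it).
- arm.outline_of(camera, name): "pixels" (480x640 bool, what is visible of it).
- arm.landmark_of(camera, name): "point" ([x, y, z] in m, in world coordinates, good to about 4 mm: a listed point, or the origin of a listed thing).
Readings, each from a call of its own:
- arm.read_clock(): time.
- arm.read_qpos(): joint angles.
- arm.read_qd(): joint speeds.
- arm.read_joint_torque(): joint torques, N m.
- arm.read_tcp_pos(): TCP position.
- arm.read_tcp_rot(): TCP orientation.
- arm.read_wrist_force(): force on the tool from outside, world axes, zero at the start.
- arm.read_moment(): the same for the moment, N m.
- arm.read_grip_width(): finger opening in m.
Only numpy, scipy, OpenCV 4.12 (cv2) and the standard library are available. Lean on these libraries where they do the work, as an engineer would, in place of code of your own. Each camera call takes 0.05 s, during which the arm holds its last target. There are 200 camera calls.

## Working session

There is one attempt and no reset: what is moved stays moved. The work goes in short steps, each a Python script; the robot and the scene stay as the last script left them, time stands still between calls to the robot, and variables do not carry over. Pictures are saved under pics/ and viewed, about 8 in all and at most 12, crops included, and the job is handed in when it is done.

```bash
mkdir -p pics; python3 - <<'E'
from station import arm
import cv2
print(arm.read_clock(), arm.read_tcp_rot())
for c in ["top","scene"]:
    f=arm.grab_frame(c); cv2.imwrite(f"pics/{c}0.png",f["img"]); print(c,f["fx"],f["rvec"],f["tvec"])
    for n in ["tote","tote_rim","lid","ring","ring_mid","elbow","cap","carton_tall","carton_low","socket","tape_roll","jar"]:
        print(n,[(round(d["score"],2),[round(float(v),3) for v in d["point"]]) for d in arm.landmark_of(c,n)[:3]])
print(arm.read_clock())
E
```

```text
0.0 [-3.14034033e+00 -2.65719155e-04  2.88680827e+00]
top 503.7031219231262 [ 2.16757298 -2.16204745  0.11715603] [0.02745024 0.57696359 0.97061536]
tote [(0.91, [0.427, -0.277, -0.001])]
tote_rim [(0.86, [0.431, -0.277, 0.078])]
lid [(0.61, [0.454, 0.324, -0.001])]
ring [(0.67, [0.649, -0.089, 0.002])]
ring_mid [(0.86, [0.652, -0.089, 0.014])]
elbow [(0.64, [0.638, 0.041, 0.001])]
cap [(0.8, [0.653, 0.166, 0.0])]
carton_tall [(0.64, [0.374, -0.014, 0.001])]
carton_low [(0.61, [0.491, 0.006, 0.004])]
socket [(0.65, [0.414, -0.107, -0.002])]
tape_roll [(0.78, [0.715, -0.276, -0.003])]
jar [(0.73, [0.801, 0.039, 0.003])]
scene 455.10709201281855 [ 2.09656611  0.89677424 -0.40353856] [-0.45237675 -0.19248079  1.1548533 ]
tote [(0.83, [0.432, -0.279, -0.003])]
tote_rim [(0.56, [0.434, -0.276, 0.083])]
lid []
ring [(0.69, [0.646, -0.088, -0.002])]
ring_mid [(0.87, [0.652, -0.09, 0.012])]
elbow [(0.8, [0.642, 0.045, 0.0])]
cap [(0.62, [0.646, 0.166, -0.0])]
carton_tall [(0.72, [0.367, -0.011, -0.003]), (0.24, [0.434, -0.279, 0.086])]
carton_low [(0.72, [0.491, 0.007, 0.001]), (0.32, [0.809, 0.045, -0.004])]
socket [(0.78, [0.413, -0.106, -0.001])]
tape_roll [(0.97, [0.717, -0.278, 0.004])]
jar [(0.76, [0.804, 0.043, -0.003])]
1.3
```

View pics/top0.png

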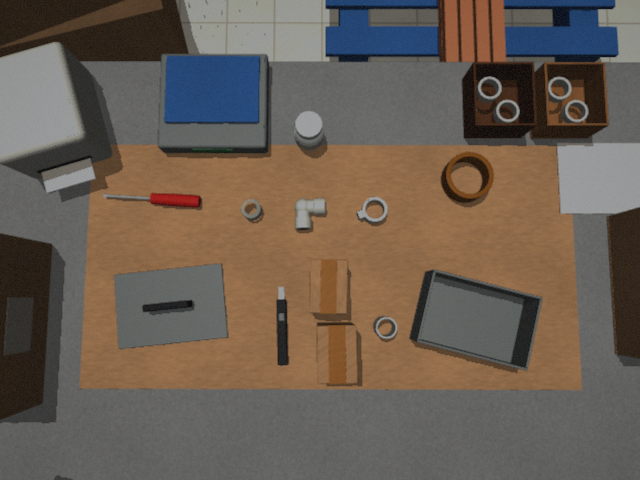

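View pics/scene0.png

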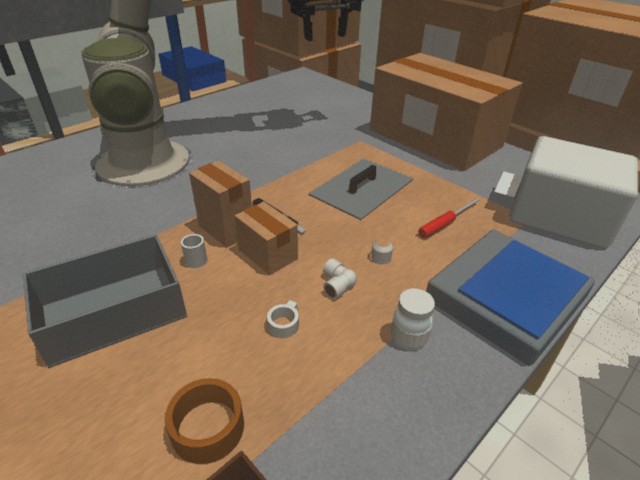

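The top view shows the ring at (375,210) with its lug left (+y), the elbow at (308,212) with legs right and down, and the cap at (252,210). The lid is at (172,306), the tote at (476,318), and the cartons stand between them. The scene view agrees. Next I'll fit silhouettes for pose and yaw.

```bash
cat > h.py <<'E'
from station import arm
import cv2, numpy as np
from scipy.optimize import minimize
from scipy.spatial.transform import Rotation as R
def box(x0,x1,y0,y1,z0,z1): return np.array([[x,y,z] for x in(x0,x1) for y in(y0,y1) for z in(z0,z1)],float)/1e3
def cyl(r,z0,z1,x=0,y=0):
    a=np.linspace(0,2*np.pi,32,endpoint=False); return np.vstack([np.c_[x+r*np.cos(a),y+r*np.sin(a),0*a+z] for z in(z0,z1)])/1e3
def hcyl(r,a0,a1,c,ax):
    p=cyl(r,a0,a1)*1e3; q=np.c_[p[:,2],c+p[:,0],17+p[:,1]] if ax==0 else np.c_[c+p[:,0],p[:,2],17+p[:,1]]; return q/1e3
M=dict(tote=[box(-70,70,-105,105,0,80)],
 lid=[box(-75,75,-110,110,0,6),box(-7,7,-45,45,6,42)],
 ring=[cyl(26,0,26),box(20,36,-8,8,0,26)],
 elbow=[hcyl(17,9,31,-14,0),hcyl(17,9,31,-14,1),hcyl(14,-14,10,-14,0),hcyl(14,-14,10,-14,1)],
 cap=[np.vstack([cyl(20,0,30),cyl(12,38,38)])])
HOLE=dict(ring=(19,26))
def view(cam):
    T=None
    if cam=="wrist":
        T=np.eye(4); T[:3,:3]=R.from_euler("xyz",arm.read_tcp_rot()).as_matrix(); T[:3,3]=arm.read_tcp_pos()
    f=arm.grab_frame(cam)
    if T is not None:
        W=np.linalg.inv(T@f["mount"]); f["rvec"]=cv2.Rodrigues(W[:3,:3])[0]; f["tvec"]=W[:3,3]
    f["K"]=np.array([[f["fx"],0,f["cx"]],[0,f["fy"],f["cy"]],[0,0,1.]]); f["cam"]=cam; return f
def proj(f,P): return cv2.projectPoints(np.asarray(P,float).reshape(-1,3),np.array(f["rvec"],float),np.array(f["tvec"],float),f["K"],None)[0][:,0]
def render(f,n,p,S=4):
    m=np.zeros((480,640),np.uint8); c,s=np.cos(p[2]),np.sin(p[2]); z=p[3] if len(p)>3 else 0
    tr=lambda q: q@np.array([[c,s,0],[-s,c,0],[0,0,1]])+[p[0],p[1],z]
    for q in M[n]:
        h=cv2.convexHull(proj(f,tr(q)).astype(np.float32))
        cv2.fillConvexPoly(m,np.round(h*16).astype(np.int32),255,cv2.LINE_AA,4)
    if n in HOLE:
        k=np.full((480,640),255,np.uint8)
        for z in(0,26):
            b=np.zeros_like(m); cv2.fillConvexPoly(b,np.round(cv2.convexHull(proj(f,tr(cyl(19,z,z))).astype(np.float32))*16).astype(np.int32),255,cv2.LINE_AA,4); k=np.minimum(k,b)
        m=np.minimum(m,255-k)
    return m/255.
def fit(n,obs,p0,z=0):
    """obs: list of (frame,mask)"""
    p0=np.array(p0,float)
    def cost(d):
        p=np.r_[p0+d*[.01,.01,.1],z]; t=0
        for f,o in obs:
            m=render(f,n,p); t+=1-np.minimum(m,o).sum()/max(np.maximum(m,o).sum(),1)
        return t/len(obs)
    best=min((minimize(cost,np.array(s,float),method="Nelder-Mead",options=dict(initial_simplex=np.array(s)+np.array([[0,0,0],[.6,0,0],[0,.6,0],[0,0,1.]]),maxiter=150)) for s in ([0,0,0],[0,0,1.5],[0,0,-1.5])),key=lambda r:r.fun)
    return p0+best.x*[.01,.01,.1],1-best.fun
def mask(cam,n):
    r=arm.outline_of(cam,n); return (r[0]["pixels"].astype(float),r[0]["score"]) if r else (None,0)
E
python3 - <<'E'
from h import *
F={c:view(c) for c in("top","scene")}
P0=dict(tote=(.43,-.277,-.2),lid=(.454,.324,.06),ring=(.649,-.089,1.5),elbow=(.64,.043,np.pi),cap=(.65,.166,0))
for n,p in P0.items():
    obs=[]
    for c in F:
        m,s=mask(c,n); print(n,c,round(s,2),None if m is None else int(m.sum()))
        if m is not None and s>.4: obs.append((F[c],m))
    for o in ([[q] for q in obs]+[obs]): 
        r=fit(n,o,p); print("  ",o[0][0]["cam"],len(o),np.round(r[0],4),round(r[1],3))
print(arm.read_clock())
E
```

```text
tote top 0.86 9130
tote scene 0.6 14099
   top 1 [ 0.431  -0.2752 -0.2522] 0.967
   scene 1 [ 0.4321 -0.2757 -0.2596] 0.964
   top 2 [ 0.4312 -0.2754 -0.2524] 0.965
lid top 0.97 8304
lid scene 0.64 3200
   top 1 [0.4534 0.323  0.1067] 0.973
   scene 1 [0.4533 0.3254 0.1089] 0.905
   top 2 [0.4534 0.3232 0.1083] 0.938
ring top 0.54 355
ring scene 0.84 876
   top 1 [ 0.6476 -0.0879  1.9287] 0.525
   scene 1 [ 0.6497 -0.0885  1.9413] 0.803
   top 2 [ 0.6493 -0.0882  1.947 ] 0.663
elbow top 0.9 732
elbow scene 0.65 136
   top 1 [0.6408 0.0447 3.1483] 0.886
   scene 1 [0.64   0.043  3.1416] 0.0
   top 2 [0.6408 0.0447 3.1483] 0.443
cap top 0.59 197
cap scene 0.8 353
   top 1 [0.6464 0.1621 0.0872] 0.489
   scene 1 [0.6504 0.1595 0.0648] 0.672
   top 2 [ 0.649   0.1607 -0.0984] 0.577
1.9
```

```bash
cat >> h.py <<'E'
TOTE=np.array([.4314,-.2754,-.2522])
def tp(x,y):
    c,s=np.cos(TOTE[2]),np.sin(TOTE[2]); return TOTE[0]+c*x-s*y, TOTE[1]+s*x+c*y
def pickplace(px,py,yaw,zp,tx,ty,effort=25,zr=.047):
    D=lambda w:[np.pi,0,w]
    t0=arm.read_clock()
    arm.move_pose([px,py,.10],D(yaw))
    print("hit",arm.move_straight([px,py,zp],v=.12,threshold=12)); arm.grab(effort)
    print("t",arm.read_clock()-t0,"width",arm.read_grip_width(),"z",arm.read_tcp_pos()[2])
    arm.move_straight([px,py,.16],v=.25)
    w=arm.read_grip_width(); X,Y=tp(tx,ty); yw=TOTE[2]+np.pi
    arm.move_pose([X,Y,.16],D(yw)); print("width over tote",w,arm.read_grip_width())
    print("hit",arm.move_straight([X,Y,zr],v=.15,threshold=12)); arm.open(); arm.move_straight([X,Y,.16],v=.25)
    print("t",arm.read_clock()-t0,arm.read_clock())
E
python3 - <<'E'
from h import *
pickplace(.6495,-.0885,1.94,.005,.036,-.030)
E
```

```text
hit False
t 4.4083000000000006 width 0.05210949249256806 z 0.005145308431041131
width over tote 0.051767464742790835 0.05189910488819128
hit False
t 8.658299999999999 10.5583
```

```bash
python3 - <<'E'
from h import *
pickplace(.649,.163,3.14,.005,.042,.030)
pickplace(.6208,.0587,3.148,.005,-.050,.020,zr=.05)
f=view("wrist"); cv2.imwrite("pics/w1.png",f["img"])
E
```

```text
hit False
t 3.6167000000000016 width 0.038873149645851965 z 0.0050361282879287095
width over tote 0.039193781669631216 0.03946982200012632
hit False
t 8.3917 18.95
hit False
t 3.125 width 0.03355979638628323 z 0.005004728822827684
width over tote 0.03371368881730522 0.03363565601532147
hit False
t 7.708300000000001 26.6583
```

View pics/w1.png

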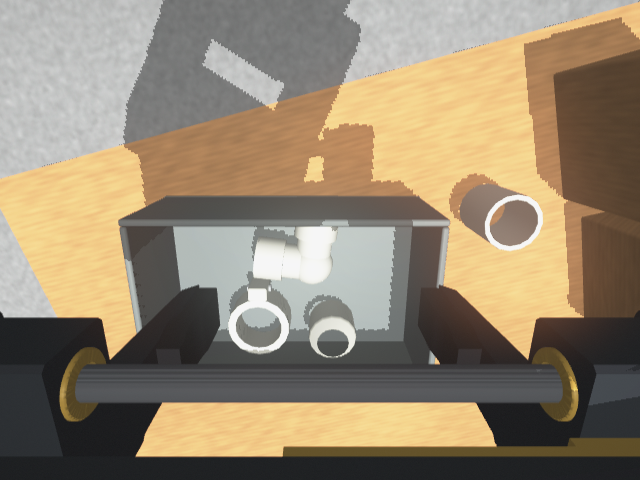

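All three fittings are in the tote: elbow at (295,255), ring at (258,325), cap at (332,335). The socket is still standing at (510,220). Lid next.

```bash
python3 - <<'E'
from h import *
arm.move_straight(list(tp(-.050,.020))+[.24],v=.3)
lid=[.4534,.3232,.1083]
# wrist view of lid from above: aim offset unknown, so hover over it
arm.move_pose([lid[0],lid[1],.28],[np.pi,0,lid[2]+np.pi/2])
F={c:view(c) for c in("top","scene","wrist")}
cv2.imwrite("pics/w2.png",F["wrist"]["img"])
O=[]
for n,p in(("lid",lid),("tote",TOTE)):
    for c in F:
        if n=="tote" and c=="wrist": continue
        m,s=mask(c,n)
        if m is None: print(n,c,None); continue
        r=fit(n,[(F[c],m)],p); print(n,c,round(s,2),int(m.sum()),np.round(r[0],4),round(r[1],3))
print(arm.read_clock(),arm.read_wrist_force())
E
```

```text
lid top 0.56 8045 [0.4534 0.323  0.1082] 0.948
lid scene 0.58 3354 [0.4549 0.3238 0.1087] 0.945
lid wrist 0.79 25124 [0.4537 0.3232 0.1087] 0.979
tote top 0.71 7373 [ 0.4305 -0.2755 -0.2541] 0.781
tote scene 0.9 12931 [ 0.4309 -0.2753 -0.2534] 0.886
29.6167 [ 0.23931029 -0.30641493 -0.21865666]
```

View pics/w2.png

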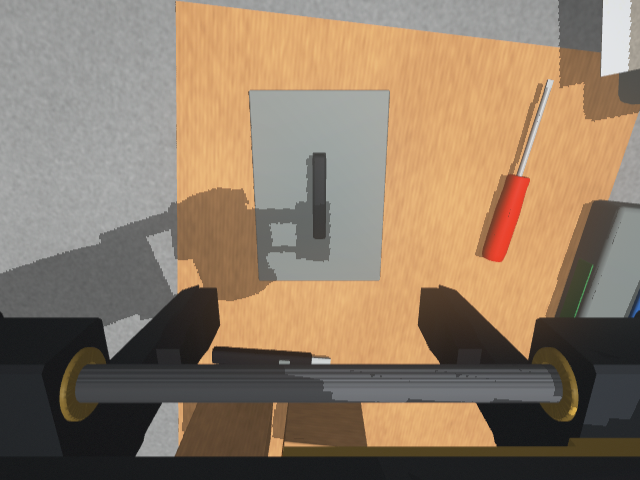

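```bash
python3 - <<'E'
from h import *
x,y,w=.4537,.3232,.1085+np.pi/2
arm.move_pose([x,y,.10],[np.pi,0,w])
print("hit",arm.move_straight([x,y,.016],v=.08,threshold=8))
arm.grab(40); print(arm.read_grip_width(),arm.read_tcp_pos(),arm.read_wrist_force())
arm.move_straight([x,y,.05],v=.08); print(arm.read_grip_width(),arm.read_wrist_force(),arm.read_moment())
arm.move_straight([x,y,.24],v=.2)
T=TOTE
arm.move_straight([T[0],T[1],.24],v=.2,attitude=[np.pi,0,T[2]+np.pi/2])
arm.move_straight([T[0],T[1],.14],v=.1)
print(arm.read_grip_width(),arm.read_tcp_pos(),arm.read_tcp_rot(),arm.read_clock(),arm.read_wrist_force())
F={c:view(c) for c in("top","scene","wrist")}
for c in F: cv2.imwrite(f"pics/{c}3.png",F[c]["img"])
for c in F:
    m,s=mask(c,"lid")
    if m is None: print(c,None); continue
    for z in(.120,.124,.128):
        r=fit("lid",[(F[c],m)],[T[0],T[1],T[2]],z); print(c,z,round(s,2),int(m.sum()),np.round(r[0],4),round(r[1],3))
cv2.imwrite("pics/both3.png",np.vstack([np.hstack([cv2.resize(F[c]["img"],(400,300)) for c in("scene","wrist")]),np.hstack([cv2.resize(F["scene"]["img"][200:400,0:267],(400,300)),cv2.resize(F["top"]["img"][200:400,373:640],(400,300))])]))
E
```

```text
hit False
0.013451286088192078 [0.45371495 0.32317461 0.01598392] [-0.08152623  0.15197656 -1.09094168]
0.013485560083557594 [ 0.05734289 -0.27674096 -1.02911835] [-0.06766395  0.07440745  0.024939  ]
0.013118853879967059 [ 0.43162892 -0.27560231  0.14057243] [3.14064434e+00 5.71550912e-04 1.31866662e+00] 38.65 [-0.02779393 -0.50444948 -2.2767587 ]
top 0.12 0.6 5027 [ 0.4341 -0.2685 -0.2299] 0.458
top 0.124 0.6 5027 [ 0.4363 -0.2591 -0.2267] 0.455
top 0.128 0.6 5027 [ 0.4343 -0.2683 -0.2314] 0.45
scene 0.12 0.9 8752 [ 0.4256 -0.2738 -0.2551] 0.829
scene 0.124 0.9 8752 [ 0.4305 -0.2735 -0.2562] 0.818
scene 0.128 0.9 8752 [ 0.4354 -0.2739 -0.2572] 0.807
wrist 0.12 0.84 104140 [ 0.4318 -0.2748 -0.2521] 0.71
wrist 0.124 0.84 104140 [ 0.4311 -0.2755 -0.2536] 0.7
wrist 0.128 0.84 104140 [ 0.4325 -0.2768 -0.2527] 0.679
```

View pics/both3.png

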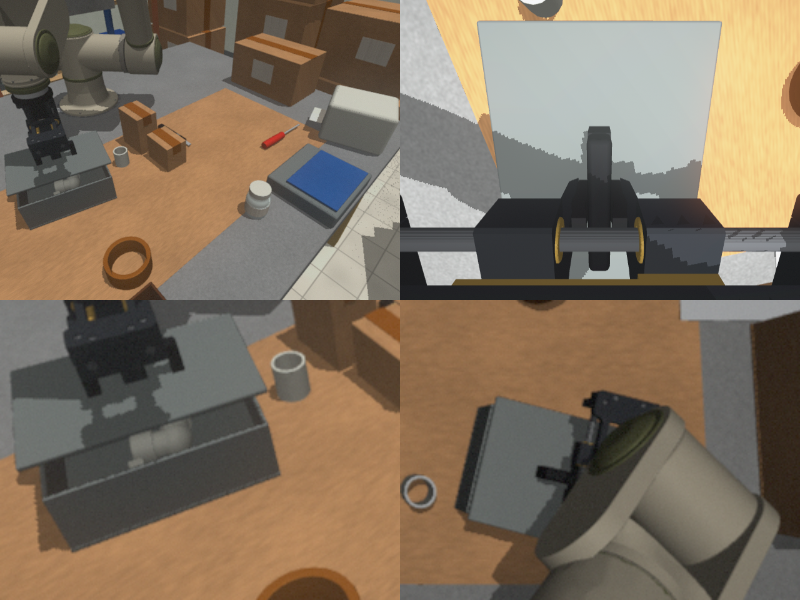

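The lid is in the gripper over the tote, clear of everything, and the cartons and socket haven't moved. I'll check its pitch and slip from its far corners in the wrist view at (123,35) and (513,34), and its left edge in the top view. Then I'll lower it.

```bash
cat > chk.py <<'E'
from h import *
from scipy.optimize import least_squares
def corners(f,m,pred):
    g=cv2.goodFeaturesToTrack((cv2.GaussianBlur(m.astype(np.float32),(5,5),0)*255).astype(np.uint8),12,.1,8)[:,0]
    return np.array([g[np.argmin(np.linalg.norm(g-q,axis=1))] for q in pred])
def lidcheck():
    p=arm.read_tcp_pos(); r=arm.read_tcp_rot(); yaw=r[2]-np.pi/2
    c,s=np.cos(yaw),np.sin(yaw); Rz=np.array([[c,-s,0],[s,c,0],[0,0,1]]); o=np.array([p[0],p[1],p[2]-.016])
    C=np.array([[-75,-110,6],[75,-110,6],[75,110,6],[-75,110,6]])/1e3
    for cam in("wrist","scene","top"):
        f=view(cam); m,sc=mask(cam,"lid"); q=proj(f,C@Rz.T+o)
        k=[i for i in range(4) if 3<q[i,0]<636 and 3<q[i,1]<476]
        if m is None or not k: continue
        print(cam,round(sc,2),"pred",np.round(q[k],1).tolist(),"seen",np.round(corners(f,m,q[k]),1).tolist())
E
python3 - <<'E'
from chk import *
lidcheck()
print(arm.read_moment(),arm.read_clock())
E
```

```text
wrist 0.67 pred [[518.4, 32.4], [120.8, 32.8]] seen [[513.0, 35.0], [163.0, 315.0]]
scene 0.73 pred [[5.3, 246.9], [9.0, 312.3], [177.5, 258.7], [152.4, 207.6]] seen [[8.0, 249.0], [12.0, 313.0], [176.0, 261.0], [152.0, 210.0]]
top 0.83 pred [[540.8, 377.5], [558.2, 293.6], [437.2, 262.4], [417.8, 345.1]] seen [[487.0, 321.0], [513.0, 285.0], [438.0, 266.0], [420.0, 345.0]]
[-0.07168469  0.05446448  0.01256943] 39.25
```

```bash
cat > edge.py <<'E'
from chk import *
from scipy.ndimage import map_coordinates, gaussian_filter
C=np.array([[-75,-110,6],[75,-110,6],[75,110,6],[-75,110,6]])/1e3
def lidpose(d,o,yaw): # d: local dx,dy,dz,rx,ry,rz
    return lambda X:(R.from_euler("z",yaw)*R.from_rotvec(d[3:])).apply(X)+o+R.from_euler("z",yaw).apply(d[:3])
def edges(f,E,tr,S=9):
    g=gaussian_filter(cv2.cvtColor(f["img"],cv2.COLOR_BGR2GRAY).astype(float),1.); out=[]
    for i,j in E:
        X=C[i]+np.linspace(.05,.95,40)[:,None]*(C[j]-C[i]); q=proj(f,tr(X)); t=q[-1]-q[0]; n=np.array([-t[1],t[0]])/np.linalg.norm(t)
        ks=np.arange(-S,S+.01,.25)
        P=q[:,None]+ks[None,:,None]*n; ok=((P>[3,3])&(P<[636,476])).all((1,2))
        G=np.abs(np.gradient(map_coordinates(g,[P[...,1],P[...,0]],order=1),axis=1)); b=G.argmax(1); ok&=G.max(1)>1.5
        off=ks[b]; 
        if ok.sum()<6: continue
        med=np.median(off[ok]); ok&=abs(off-med)<2.5
        out.append((f,X[ok],(q+off[:,None]*n)[ok],n,(i,j)))
    return out
def measure(verbose=True):
    p=arm.read_tcp_pos(); r=arm.read_tcp_rot(); yaw=r[2]-np.pi/2; o=np.array([p[0],p[1],p[2]-.016])
    F={c:view(c) for c in("wrist","scene","top")}
    W={"wrist":[(1,2),(2,3),(3,0)] ,"scene":[(0,1),(1,2),(2,3),(3,0)],"top":[(1,2),(2,3),(3,0)]}
    W["wrist"]=[(0,1),(1,2),(2,3),(3,0)]
    for cams in(("wrist",),("wrist","scene"),("wrist","scene","top")):
        d=np.zeros(6)
        for it in range(3):
            obs=sum([edges(F[c],W[c],lidpose(d,o,yaw),9 if it==0 else 4) for c in cams],[])
            res=lambda d:np.r_[np.concatenate([((proj(f,lidpose(d,o,yaw)(X))-q)@n)*(400/f["fx"]) for f,X,q,n,e in obs]),d*[200,200,200,20,20,20]]
            d=least_squares(res,d,loss="soft_l1").x
        print(cams,"mm",np.round(d[:3]*1e3,1),"deg",np.round(np.degrees(d[3:]),2),"rms by edge",[(f["cam"][0],e,len(X),round(float(np.sqrt(np.mean(((proj(f,lidpose(d,o,yaw)(X))-q)@n)**2))),1)) for f,X,q,n,e in obs])
    return F
if __name__=="__main__":
    measure(); print(arm.read_clock())
E
python3 edge.py
```

```text
('wrist',) mm [-0.7  0.3 -1.5] deg [ 0.29 -0.36 -0.06] rms by edge [('w', (1, 2), 23, 0.5), ('w', (2, 3), 39, 0.3), ('w', (3, 0), 17, 0.5)]
('wrist', 'scene') mm [-0.3  0.3 -1.5] deg [0.24 0.37 0.02] rms by edge [('w', (1, 2), 23, 0.5), ('w', (2, 3), 39, 0.4), ('w', (3, 0), 18, 0.6), ('s', (0, 1), 11, 0.5), ('s', (1, 2), 30, 1.0), ('s', (2, 3), 29, 0.8), ('s', (3, 0), 16, 0.6)]
('wrist', 'scene', 'top') mm [-0.2  0.4 -1.5] deg [0.08 0.41 0.03] rms by edge [('w', (1, 2), 23, 0.5), ('w', (2, 3), 38, 0.4), ('w', (3, 0), 17, 0.6), ('s', (0, 1), 11, 0.5), ('s', (1, 2), 30, 1.0), ('s', (2, 3), 30, 0.8), ('s', (3, 0), 16, 0.6), ('t', (1, 2), 25, 0.9), ('t', (2, 3), 37, 2.2), ('t', (3, 0), 23, 1.1)]
39.4
```

```bash
python3 - <<'E'
from edge import *
arm.move_straight([TOTE[0],TOTE[1],.1115],v=.06)
arm.sleep(.5)
print(arm.read_tcp_pos(),arm.read_tcp_rot(),arm.read_grip_width(),arm.read_wrist_force(),arm.read_qd())
F=measure(); i=F["scene"]["img"]; cv2.imwrite("pics/s4.png",cv2.resize(i[200:400,0:267],(800,600),interpolation=cv2.INTER_CUBIC)); print(arm.read_clock())
for n in("socket","carton_tall","carton_low"): print(n,[np.round(d["point"],3) for d in arm.landmark_of("scene",n)[:1]])
E
```

```text
[ 0.43142304 -0.27540733  0.11155603] [3.14148621e+00 4.61856374e-05 1.31858609e+00] 0.013548847899275513 [ 0.44930212 -0.48057653 -2.70592463] [ 6.04938577e-04  8.77332585e-05  1.31021555e-04 -1.48747966e-03
  3.80006466e-04 -2.95829250e-04]
('wrist',) mm [-0.5  0.3 -1.4] deg [ 0.08 -0.01 -0.03] rms by edge [('w', (1, 2), 23, 0.3), ('w', (2, 3), 39, 0.3), ('w', (3, 0), 22, 0.5)]
('wrist', 'scene') mm [-0.2  0.3 -1.5] deg [0.25 0.39 0.03] rms by edge [('w', (1, 2), 23, 0.3), ('w', (2, 3), 39, 0.3), ('w', (3, 0), 22, 0.6), ('s', (0, 1), 26, 0.9), ('s', (1, 2), 36, 1.0), ('s', (2, 3), 27, 1.0), ('s', (3, 0), 15, 0.2)]
('wrist', 'scene', 'top') mm [-0.3  0.3 -1.5] deg [0.27 0.36 0.02] rms by edge [('w', (1, 2), 23, 0.3), ('w', (2, 3), 39, 0.3), ('w', (3, 0), 22, 0.5), ('s', (0, 1), 28, 1.1), ('s', (1, 2), 36, 1.0), ('s', (2, 3), 27, 1.0), ('s', (3, 0), 15, 0.2), ('t', (1, 2), 20, 0.7), ('t', (2, 3), 40, 0.5), ('t', (3, 0), 16, 0.5)]
40.675
socket [array([ 0.417, -0.111, -0.001])]
carton_tall [array([ 0.366, -0.012, -0.001])]
carton_low [array([0.492, 0.008, 0.001])]
```

View pics/s4.png

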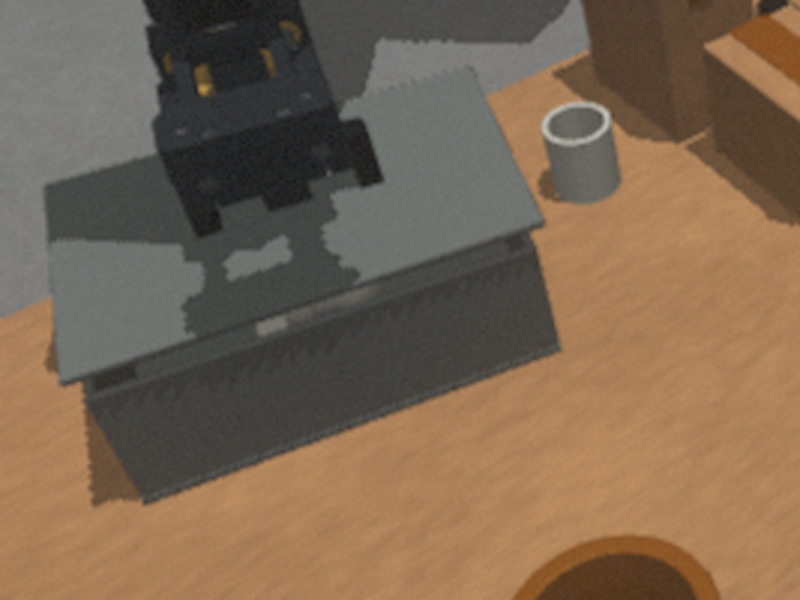

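The lid hovers square over the tote with an even gap along the near rim, from about (95,395) to (530,240). The socket and cartons are where they were.

```bash
python3 -c "
from station import arm
arm.sign_off(); print('done')"
```

```text
the job is handed in; nothing more can be done
done
```

I put the ring, the cap and the elbow into the tote. Then I picked the lid up by its handle, carried it over the cartons with its underside about 0.22 m up, and handed the job in with it held over the tote. The clock read 40.7 s at my last measurement, against the 72 s limit.

- **Fittings:** the wrist picture taken before I touched the lid showed all three inside the tote. The last scene picture shows only a sliver of white under the lid, so I did not recount them at the end.
- **Lid position:** measured against the arm's pose, it is within about 0.5 mm and level to about 0.4°. The tote's own position is only known to about 1–2 mm, so the centring is no better than that. In the last picture the gap looks even along the near rim.
- **Gap, slight disagreement:** the arm's own reading gives 15.5 mm, while the cameras put the lid about 1.5 mm lower, so about 14 mm. The cameras are only calibrated to about 2 mm, so I left it there.
- **Other things on the bench:** the cartons and socket were found within 6 mm of where they started, about the accuracy of that detection. No guarded downward move hit anything. I did not re-measure the tape roll, screwdriver, cutter or jar; I planned the moves to stay clear of them.

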